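# Make up the sampling kit and the moisture-test kit in the grain store

### The arm

A 7-joint arm with a two-finger parallel gripper is mounted at the origin on the work surface. World frame = base frame: x ahead of the robot, y to its left, z up, the work surface at z = 0. Lengths are in m, angles in degrees, forces in N, time in s.
With the tool pointing down it reaches from about 0.4 to 0.925 m from the base axis. Payload 4.1 kg.
Tool frame: the origin (TCP) lies midway between the tips of the shut fingers; the grasp point (between the pads) lies robot.tcp_to_grasp behind it (robot.tcp_to_grasp is the distance from the TCP to the grasp point, in m); z points along the fingers, y is the line along which they close (so a half turn about z gives the same grasp; the last joint's range is limited). The gripper opens to 85 mm and grips with 20 to 120 N. Pads are 22 mm wide; open, the fingers measure 114 mm over their backs; the gripper's body (76 mm by 85 mm) begins 54 mm behind the grasp point. The pads swing forward as they close: fully open they stand 13 mm farther back than shut.
Start: joints at [62.338, 22.827, 2.584, 88.041, -1.071, 69.15, -2.905], TCP at [0.243, -0.603, 0.205] pointing down, gripper open.
Joint ranges: [-161.44, 161.44], [-28.35, 127.94], [-78.24, 83.42], [0, 140.83], [-78.03, 258.03], [13.02, 114.36], [-168.23, 168.23]. Speed limits (degrees/s): [147.25, 147.25, 180, 180, 180, 180, 180].

### API

Orientations are given as a 3x3 rotation matrix whose columns are the frame's x, y, z axes.
In Python, from plant import robot, optics gives the robot as it stands. The module is installed in compiled form; this text tells all that it offers.
- The arm moves only by the tool arm_command, never from a script. Its argument "rows" is a list of rows, each a list of 4 numbers: the shift along the world's x, y, z in m, then the turn about the world's z in degrees. A call has 1 to 20 rows; each row is the pose to reach, as a shift and turn from the pose commanded when the call began; what a row does not reach only later rows make up. A row lasts 1/8 s, in which the tool goes at most 62.5 mm and 10.7 degrees, less where a joint would pass 70% of its speed; a pose out of reach is approached as far as the arm can. A call with a gripper value outside its range is refused whole. "fingers" is the finger opening in m, from 0 to 0.0854, set as the call begins (left out, the last holds). The fingers move at their own pace and stop on an object; the grip force is fixed at half the most. Time passes only in rows, so rows that repeat a pose let the fingers close. It gives the time, the measured TCP pose, the force, the opening and the grip force at its end, in the units of the state.
- robot.observe(): the state, without advancing time (a new reading comes with each control period).
- optics.snapshot(name): name is "scene" or "top" or "wrist"; returns a dict with "image" (420x560x3 uint8, red, green, blue), "fx", "fy", "cx", "cy" (pixels), "dist_coeffs" ([k1, k2, p1, p2, k3] as OpenCV has them; the pictures are not rectified), "cam_to_world" (4x4, takes a point from camera to world coordinates). Camera axes: x right, y down, z forward; pixel columns grow to the right and rows downward; lengths in m; the calibration is good to about 2 mm. A picture is of the moment at which its call begins. There is no depth.
- robot.sign_off(): hands the job in; it is judged then, once.
The state is a dict: "time": time; "joint_pos": joint angles; "joint_vel": joint speeds; "effort": joint torques, N m; "tcp_pos": TCP position; "tcp_rot": TCP orientation; "ft_force": force on the tool from outside, world axes, zero at the start; "torque": the same for the moment, N m; "width": finger opening in m; "grasp_force": force on a finger pad.
Only numpy, scipy, OpenCV 4.12 (cv2) and the standard library are available. Lean on these libraries where they do the work, as an engineer would, in place of code of your own. Each camera call takes 0.05 s, during which the arm holds its last target. There are 200 camera calls.

### The job

Make up the two kits for today's sack inspection: the sampling kit, in the plain open tray, gets the sack trier laid flat inside it and the sample jar standing upright; the moisture-test kit, in the divided tray, gets the moisture meter lying lengthwise in the long compartment with its display up, the flat round tin lying in the square-ish compartment, and the steel check block pushed upright into the narrow slot between the two cheeks, right down to the floor. Set each thing down rather than dropping it, let go of everything, and leave the radio and the stapler where they are.

Things in the scene. Friction and masses are not known exactly. Their poses are not given: they have to be found in the camera images.
- trier_mid (a point): Sack trier (grain sampling spear), 235 mm long, lying along its x: turned wooden handle 85 mm long, 22 to 24 mm thick, then a steel tube 18 to 20 mm thick with a dark trough on top, tapering to a point at +x. This point is the middle of its length and its balance point, on the tube 32 mm from the handle, 11 mm above its underside. About 0.16 kg.
- jar_mid (a point): Sample jar: clear plastic with a black screw lid, 56 mm in diameter, 85 mm tall, standing upright (z up). The point is at its centre, 42.5 mm above its underside. About 0.09 kg.
- tin_mid (a point): Sample tin: flat round aluminium tin with a lid, 60 mm in diameter (the lower 21 mm: 58 mm), 34 mm tall, lying flat (z up). The point is at its centre, 17 mm above its underside. About 0.07 kg.
- meter_mid (a point): Hand-held grain moisture meter: black body 125 mm long (its x), 52 mm wide (its y), 36 mm tall, keys and display on top (z up), and a round grey capped sample cell, 42 mm across, centred 40 mm towards +x, rising to 54 mm. The point is the centre of the black body, 18 mm above its underside. About 0.28 kg.
- block_mid (a point): Steel check block of the moisture meter: plain rectangular block 16 mm thick (its x), 50 mm long (its y), 50 mm tall (z up), standing on its narrow foot, a small dark disc on each broad face. The point is at its centre, 25 mm above its underside. About 0.3 kg.
- tray: Plain open aluminium tray, fixed, 160 mm (its x) by 280 mm (its y), 30 mm tall, no partitions, a wire handle at each short end. The inside is 152 by 272 mm, its floor 4 mm above the origin. Origin: centre of the underside, z up.
- caddy: Divided grey plastic tray, fixed, 168 (x) by 252 (y) by 30 mm tall; origin at the underside's centre, floor 4 mm above it. Meter compartment 158 x 115 mm centred at (0, -63.5) mm, tin compartment 85 x 123 at (36.5, 59.5). Block slot at (-44.5, 59.5): two steel cheeks 24 mm apart across x, 26 long (y), tops 34 mm above the origin, ends open, so the block (length along y) can be held by its ends.
- radio: Bystander: black two-way radio lying on its back, body 115 by 56 by 34 mm, with a stub antenna to its +x (200 mm over all). Origin on the underside, 30 mm from the middle of the black body towards the antenna.
- stapler: Bystander: black desk stapler, 140 by 36 mm, 42 mm tall, beyond the trays. Origin: centre of the underside.

How it is judged:
By the outcome, as a careful person would: the job done as asked, in the order asked, and still so for the second after the job is handed in, with the robot touching nothing.
It also fails if it takes over 128 s, if anything falls off the work surface, if the arm or the gripper's body presses on something with over 40 N, if the wrist force passes 120 N, or if a joint passes its speed limit or range.

## Working session

There is one attempt and no reset: what is moved stays moved. The work goes in short steps, Python scripts to look and compute and a tool call to move; the robot and the scene stay as the last step left them, time stands still between calls to the robot, and variables do not carry over. Pictures are saved under pics/ and viewed, at most 14 in all, crops included, and the job is handed in when it is done.

Besides the shell and the picture viewer there is one more tool, called after "Emit:" in YAML: its name, and indented under it one key for each argument. arm_command: Moves the arm, as the interface text tells. Its arguments: {"type":"object","properties":{"rows":{"type":"array"},"fingers":{"type":"number"}},"required":["rows"]}

```bash
mkdir -p pics; cat > h.py <<'E'
import numpy as np, cv2
from plant import robot, optics
import pickle
def snap(name,f):
    s=optics.snapshot(name); cv2.imwrite('pics/'+f+'.png',s['image'][:,:,::-1]); pickle.dump(s,open('pics/'+f+'.pkl','wb')); return s
def load(f): return pickle.load(open('pics/'+f+'.pkl','rb'))
def KD(s): return np.array([[s['fx'],0,s['cx']],[0,s['fy'],s['cy']],[0,0,1.]]),np.array(s['dist_coeffs'],float)
def px2w(s,uv,z):
    K,D=KD(s); T=np.array(s['cam_to_world'])
    p=cv2.undistortPoints(np.array(uv,float).reshape(-1,1,2),K,D)[:,0]
    z=np.broadcast_to(z,(len(p),))
    d=np.c_[p,np.ones(len(p))]@T[:3,:3].T; o=T[:3,3]
    return o+d*((z-o[2])/d[:,2])[:,None]
def w2px(s,P):
    K,D=KD(s); T=np.linalg.inv(np.array(s['cam_to_world']))
    return cv2.projectPoints(np.array(P,float).reshape(-1,1,3),cv2.Rodrigues(T[:3,:3])[0],T[:3,3],K,D)[0][:,0]
def crop(s,f,u0,v0,u1,v1,k):
    cv2.imwrite('pics/'+f+'.png',cv2.resize(s['image'][v0:v1,u0:u1,::-1],None,fx=k,fy=k,interpolation=cv2.INTER_CUBIC))
E
python3 - <<'E'
from h import *
np.set_printoptions(precision=4,suppress=True)
o=robot.observe(); print(o['tcp_pos'],o['tcp_rot'],o['time'],o['width'],robot.tcp_to_grasp)
for n in ('top','scene'):
    s=snap(n,n+'0'); print(n,s['fx'],s['cx'],s['cy'],np.array(s['cam_to_world']))
E
```

```text
[ 0.2431 -0.6021  0.2038] [[ 0.9272  0.3746 -0.0009]
 [ 0.3746 -0.9272  0.0018]
 [-0.0001 -0.002  -1.    ]] 0.0 0.08568655585638026 0.0187
top 379.82057380650275 278.50545430704096 210.299282803089 [[-0.0264 -0.9815  0.1894  0.3691]
 [-0.9996  0.0248 -0.0106 -0.0017]
 [ 0.0057 -0.1896 -0.9818  1.1278]
 [ 0.      0.      0.      1.    ]]
scene 405.65942780414923 277.97862512708 211.40949117869897 [[ 0.724   0.3818 -0.5745  1.1787]
 [ 0.6895 -0.3791  0.6171 -0.6758]
 [ 0.0178 -0.8429 -0.5377  0.6443]
 [ 0.      0.      0.      1.    ]]
```

View pics/top0.png

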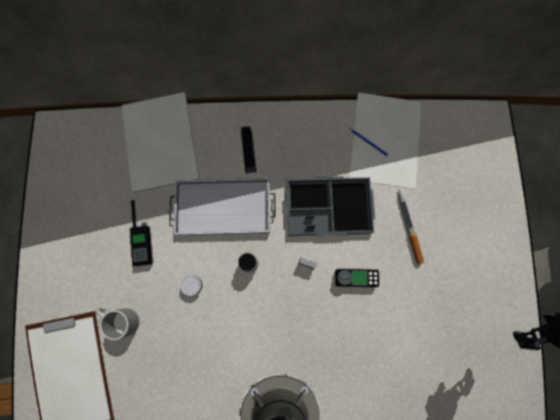

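View pics/scene0.png

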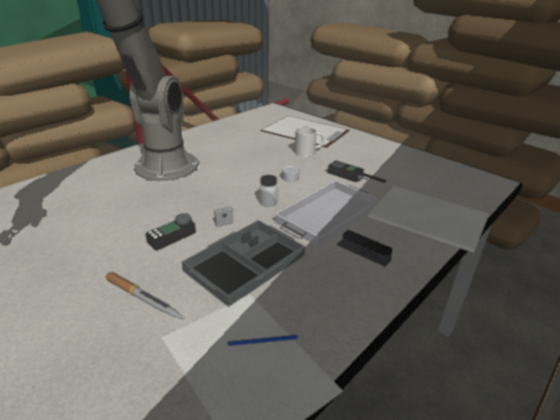

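The top view shows: tray (222,208), caddy (330,206), trier (410,228) with its handle end near (420,260), meter (357,278), block (307,265), jar (247,262), tin (190,286), radio (141,245) and stapler (248,148). The scene view agrees. Next I need enlarged crops.

```bash
python3 - <<'E'
from h import *
s=load('top0')
crop(s,'c1',275,170,435,290,5)
crop(s,'c2',125,170,285,310,4)
E
```

```text
(no output)
```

View pics/c1.png

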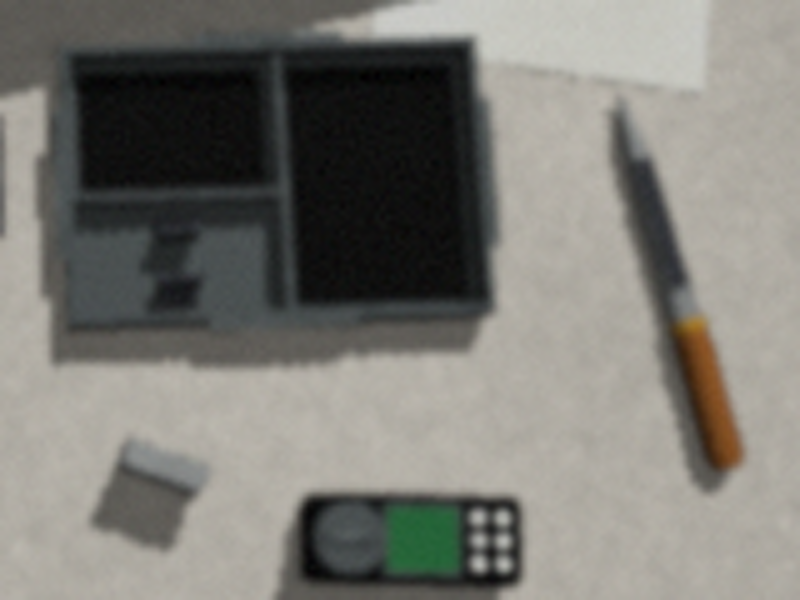

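View pics/c2.png

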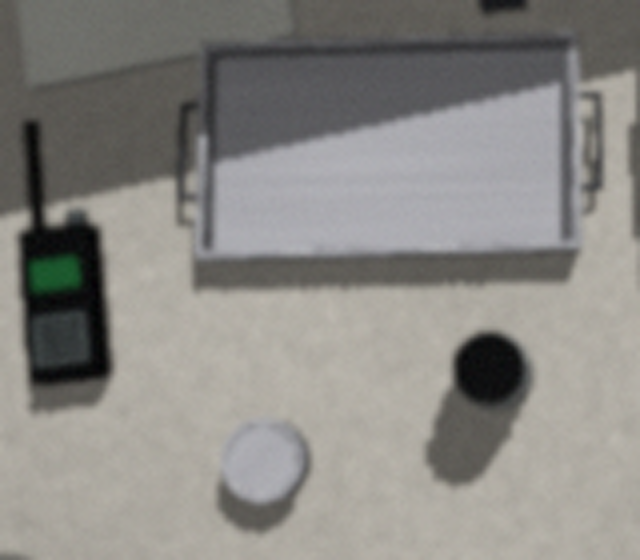

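In c1 the caddy rim corners are near (65,48), (474,40), (491,309) and (66,325). The trier runs from its tip (622,97) to its handle end (733,468). The block top is (127,438)–(210,470)–(195,495)–(120,465), and the meter top is (305,497)–(521,580) with its cell to the left. In c2 the tin top centre is (264,462), the jar lid is (490,369), and the tray rim is (205,42), (576,38), (580,247), (197,252).

```bash
python3 - <<'E'
from h import *
np.set_printoptions(precision=4,suppress=True)
s=load('top0')
A=lambda p:np.array(p)/5.+[275,170]
B=lambda p:np.array(p)/4.+[125,170]
def show(n,uv,z):
    P=px2w(s,uv,z); print(n,P[:,:2].tolist() and P[:,:2].round(4).tolist(),'c',P.mean(0).round(4)); 
    if len(P)==4: print('  sides',np.linalg.norm(P-np.roll(P,-1,0),axis=1),'ang',np.degrees(np.arctan2(*(np.roll(P,-1,0)-P)[:,[1,0]].T)))
    return P
show('caddy',A([(65,48),(474,40),(491,309),(66,325)]),.03)
P=show('trier',A([(622,97),(733,468)]),.011); d=P[0]-P[1]; print(np.linalg.norm(d),np.degrees(np.arctan2(d[1],d[0])))
show('trier collar handle end',A([(690,322)]),.011)
show('block',A([(127,438),(210,470),(195,495),(120,465)]),.05)
show('meter',A([(305,497),(521,497),(521,581),(305,581)]),.036)
show('cell',A([(349,537)]),.054)
show('cheeks',A([(170,235),(195,235),(155,300),(200,280)]),.034)
show('tin',B([(264,462)]),.034)
show('jar',B([(490,369)]),.085)
show('tray',B([(205,42),(576,38),(580,247),(197,252)]),.03)
show('radio',B([(22,230),(98,228),(108,375),(33,382)]),.034)
o=robot.observe(); print(o['joint_pos'])
E
```

```text
caddy [[0.6737, -0.0445], [0.6731, -0.2917], [0.5096, -0.2899], [0.507, -0.0399]] c [ 0.5908 -0.1665  0.03  ]
  sides [0.2472 0.1636 0.25   0.1668] ang [-90.1262 179.361   90.5911  -1.585 ]
trier [[0.6404, -0.3862], [0.4125, -0.4347]] c [ 0.5264 -0.4105  0.011 ]
0.23303002823346747 12.022125070165606
trier collar handle end [[0.5006, -0.416]] c [ 0.5006 -0.416   0.011 ]
block [[0.4392, -0.0717], [0.4199, -0.118], [0.4061, -0.1089], [0.4241, -0.0672]] c [ 0.4223 -0.0915  0.05  ]
  sides [0.0501 0.0165 0.0454 0.0157] ang [-112.6836  146.6378   66.6302  -16.5938]
meter [[0.4036, -0.1733], [0.3994, -0.2984], [0.3518, -0.2952], [0.3562, -0.171]] c [ 0.3777 -0.2345  0.036 ]
  sides [0.1251 0.0477 0.1243 0.0474] ang [-91.8888 176.1692  87.9861  -2.8352]
cell [[0.3799, -0.1942]] c [ 0.3799 -0.1942  0.054 ]
cheeks [[0.5579, -0.1023], [0.5575, -0.1169], [0.5197, -0.092], [0.5308, -0.1187]] c [ 0.5415 -0.1075  0.034 ]
  sides [0.0147 0.0453 0.0289 0.0317] ang [-91.4717 146.5117 -67.5251  31.2517]
tin [[0.3683, 0.2413]] c [0.3683 0.2413 0.034 ]
jar [[0.428, 0.0754]] c [0.428  0.0754 0.085 ]
tray [[0.6799, 0.2916], [0.6754, 0.0123], [0.5179, 0.0128], [0.5209, 0.2935]] c [0.5985 0.1526 0.03  ]
  sides [0.2793 0.1575 0.2807 0.1591] ang [-90.9283 179.8242  89.389   -0.6762]
radio [[0.5395, 0.4241], [0.5397, 0.3667], [0.4321, 0.3559], [0.4279, 0.4114]] c [0.4848 0.3895 0.034 ]
  sides [0.0574 0.1081 0.0556 0.1123] ang [ -89.7737 -174.2644   94.337     6.4931]
[62.3386 22.8691  2.5813 88.1087 -1.0724 69.1496 -2.9058]
```

Emit:
arm_command:
  rows:
    - [0.03,0.02,0,-1]
    - [0.06,0.04,0,-2]
    - [0.09,0.06,0,-3]
    - [0.125,0.083,-0.01,-4]
    - [0.16,0.107,-0.02,-6]
    - [0.195,0.132,-0.03,-7]
    - [0.23,0.155,-0.045,-8]
    - [0.26,0.175,-0.065,-9]
    - [0.275,0.187,-0.08,-10]
    - [0.283,0.192,-0.085,-10]
    - [0.283,0.192,-0.085,-10]
    - [0.283,0.192,-0.085,-10]

```text
time: 1.6
tcp_pos: [0.5255, -0.4124, 0.1206]
tcp_rot: [[0.979, 0.206, 0.0], [0.206, -0.979, -0.002], [-0.0, 0.002, -1.0]]
ft_force: [0.1, -1.0, 0.1]
width: 0.0856
grasp_force: 0.0
```

```bash
python3 - <<'E'
from h import *
np.set_printoptions(precision=4,suppress=True)
s=snap('wrist','w1'); o=robot.observe(); print(o['tcp_pos'],o['tcp_rot'],o['joint_pos']); print(np.array(s['cam_to_world']))
# predicted trier mid & ends
d=np.radians(12.0);c=np.array([.5264,-.4105,.011]);u=np.array([np.cos(d),np.sin(d),0])
print(w2px(s,[c,c+.1175*u,c-.1175*u,c-.032*u]))
E
```

```text
[ 0.5255 -0.4125  0.1208] [[ 0.9786  0.2056  0.0005]
 [ 0.2056 -0.9786 -0.0016]
 [ 0.0002  0.0017 -1.    ]] [ 35.85    28.431   -1.989   90.5081   1.1526  61.0024 -44.5899]
[[ 0.2051 -0.9387 -0.277   0.596 ]
 [-0.9787 -0.1962 -0.0597 -0.3972]
 [ 0.0017  0.2833 -0.959   0.2895]
 [ 0.      0.      0.      1.    ]]
[[265.3967 188.6622]
 [264.6129  24.2914]
 [266.0216 318.9916]
 [265.5806 227.0764]]
```

View pics/w1.png

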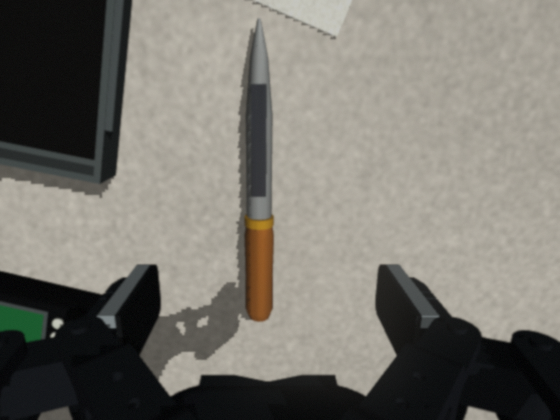

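The wrist view shows the trier from tip (259,18) to handle end (259,320). The predictions were (265,24) and (266,319), so it lies about 4.5 mm further toward +y and 2.5 mm further along. I'll correct for that, descend and grip.

Emit:
arm_command:
  rows:
    - [0.0025,0.007,-0.02,0]
    - [0.0025,0.007,-0.05,0]
    - [0.0025,0.007,-0.08,0]
    - [0.0025,0.007,-0.1,0]
    - [0.0025,0.007,-0.11,0]
    - [0.0025,0.007,-0.1165,0]
    - [0.0025,0.007,-0.1165,0]

```text
time: 2.52
tcp_pos: [0.5292, -0.4039, 0.0037]
tcp_rot: [[0.978, 0.208, 0.0], [0.208, -0.978, -0.0], [0.0, 0.001, -1.0]]
ft_force: [0.5, 0.7, 0.2]
width: 0.0854
grasp_force: 0.0
```

Emit:
arm_command:
  rows:
    - [0,0,0,0]
    - [0,0,0,0]
    - [0,0,0,0]
    - [0,0,0,0]
    - [0,0,0,0]
    - [0,0,0,0]
    - [0,0,0,0]
    - [0,0,0,0]
  fingers: 0.005

```text
time: 3.52
tcp_pos: [0.5289, -0.4038, 0.0033]
tcp_rot: [[0.978, 0.208, -0.0], [0.208, -0.978, -0.0], [-0.0, 0.0, -1.0]]
ft_force: [-0.8, -1.0, 0.9]
width: 0.0049
grasp_force: 0.0
```

```bash
python3 - <<'E'
from h import *
snap('wrist','w2'); snap('scene','s2')
a=load('w2')['image'];b=load('s2')['image'][220:400,60:300]
cv2.imwrite('pics/m2.png',np.hstack([cv2.resize(a,(400,300)),cv2.resize(b,(400,300))])[:,:,::-1])
E
```

```text
(no output)
```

View pics/m2.png

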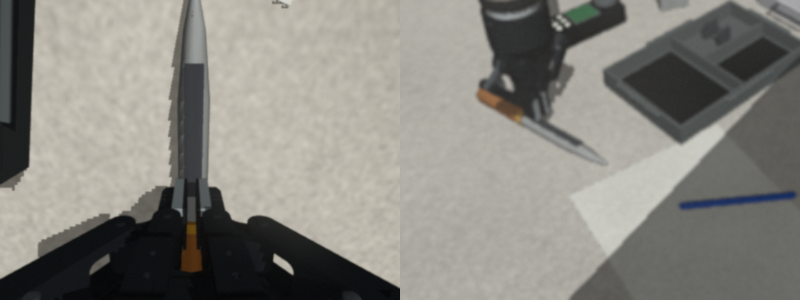

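The fingers seem to straddle the tube just ahead of the ferrule, yet the reported opening is 5 mm. I need a closer look.

```bash
python3 - <<'E'
from h import *
a=load('w2')['image'];b=load('s2')['image']
x=cv2.resize(a[230:390,200:340],(480,548),interpolation=cv2.INTER_CUBIC)[:548]
y=cv2.resize(b[255:325,95:165],(548,548),interpolation=cv2.INTER_CUBIC)[:,:320]
cv2.imwrite('pics/m3.png',np.hstack([x,y])[:,:,::-1])
s=load('w2');o=robot.observe();t=np.array(o['tcp_pos']);R=np.array(o['tcp_rot'])
for z in(0,.01,.02):print(w2px(s,[t+R@[0,yy,-z] for yy in(-.01,0,.01)]))
print(o['width'],o['tcp_pos'])
E
```

```text
[[247.78924892 245.46836772]
 [267.8955648  245.45212192]
 [288.00224086 245.43453398]]
[[246.68763914 253.85379629]
 [267.90943962 253.83691528]
 [289.1316404  253.81824587]]
[[245.45676263 263.22391396]
 [267.92494287 263.20637544]
 [290.39357058 263.18646489]]
0.0053318657580563 [ 0.52892504 -0.40373013  0.00336448]
```

View pics/m3.png

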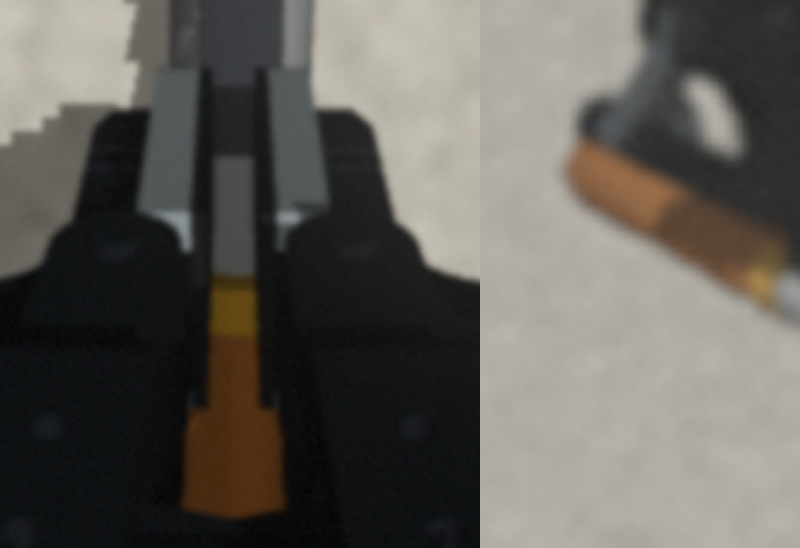

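```bash
python3 - <<'E'
from h import *
np.set_printoptions(precision=1,suppress=True)
c=np.cos;R=np.array([[.9786,.2056,0],[.2056,-.9786,0],[0,0,-1.]]);t=np.array([.5255,-.4125,.1208])
s=load('w1')
print('open: seen far inner corners (158,265),(378,265)')
for h in(0,.01,.013,.02,.03,.04):print(h,w2px(s,[t+R@[.011,yy,-h] for yy in(-.0428,.0428)]).ravel())
s=load('w2');t=np.array([.5289,-.4037,.0034]);print('shut: seen (261,250),(274.5,250)')
for h in(0,.01,.015,.02,.025):print(h,w2px(s,[t+R@[.011,yy,-h] for yy in(-.0026,.0026)]).ravel())
E
```

```text
open: seen far inner corners (158,265),(378,265)
0 [180.4 224.9 355.6 224.7]
0.01 [175.5 232.3 360.6 232.1]
0.013 [173.9 234.7 362.2 234.5]
0.02 [170.  240.6 366.2 240.4]
0.03 [163.8 249.9 372.5 249.7]
0.04 [156.8 260.5 379.7 260.2]
shut: seen (261,250),(274.5,250)
0 [262.5 224.7 273.2 224.7]
0.01 [262.3 232.  273.5 232.1]
0.015 [262.1 236.  273.7 236.1]
0.02 [261.9 240.3 273.8 240.3]
0.025 [261.8 244.8 274.  244.8]
```

Projecting the TCP into both wrist pictures puts the real fingertips about 20–28 mm behind the reported TCP. The fingers closed above the tube, which fits the zero force. I'll open, go 15 mm lower, which is safe by geometry, and close again.

Emit:
arm_command:
  rows:
    - [0,0,0.005,0]
    - [0,0,0.005,0]
    - [0,0,0.005,0]
    - [0,0,0.005,0]
    - [0,0,0.005,0]
    - [0,0,-0.005,0]
    - [0,0,-0.01,0]
    - [0,0,-0.015,0]
    - [0,0,-0.015,0]
  fingers: 0.05

```text
time: 4.75
tcp_pos: [0.5285, -0.4034, -0.0124]
tcp_rot: [[0.978, 0.208, -0.001], [0.208, -0.978, 0.001], [-0.001, -0.001, -1.0]]
ft_force: [-0.7, -0.9, 0.1]
width: 0.0502
grasp_force: 0.0
```

Emit:
arm_command:
  rows:
    - [0,0,0,0]
    - [0,0,0,0]
    - [0,0,0,0]
    - [0,0,0,0]
    - [0,0,0,0]
    - [0,0,0,0]
  fingers: 0.01

```text
time: 5.5
tcp_pos: [0.5293, -0.4041, -0.0111]
tcp_rot: [[0.978, 0.208, 0.001], [0.208, -0.978, -0.001], [0.001, 0.001, -1.0]]
ft_force: [0.7, -1.3, 4.7]
width: 0.0156
grasp_force: 59.1
```

The fingers contact at a 15.6 mm chord, so the tip is about 26 mm behind the reported TCP. I'll open and go 9 mm lower for a full grip.

Emit:
arm_command:
  rows:
    - [0,0,0,0]
    - [0,0,0,0]
    - [0,0,0,0]
    - [0,0,-0.004,0]
    - [0,0,-0.008,0]
    - [0,0,-0.009,0]
  fingers: 0.04

```text
time: 6.25
tcp_pos: [0.5285, -0.4035, -0.0213]
tcp_rot: [[0.978, 0.208, -0.001], [0.208, -0.978, 0.0], [-0.001, -0.001, -1.0]]
ft_force: [0.3, 0.2, 0.1]
width: 0.0397
grasp_force: 0.0
```

Emit:
arm_command:
  rows:
    - [0,0,0,0]
    - [0,0,0,0]
    - [0,0,0,0]
    - [0,0,0,0]
    - [0,0,0,0]
    - [0,0,0,0]
  fingers: 0.01

```text
time: 7.0
tcp_pos: [0.5291, -0.4038, -0.0205]
tcp_rot: [[0.978, 0.208, 0.0], [0.208, -0.978, -0.0], [0.0, 0.0, -1.0]]
ft_force: [0.8, -1.3, 1.6]
width: 0.0164
grasp_force: 61.5
```

Emit:
arm_command:
  rows:
    - [0,0,0.005,0]
    - [0,0,0.015,0]
    - [0,0,0.03,0]
    - [0,0,0.05,0]
    - [0,0,0.07,0]
    - [0,0,0.09,0]
    - [0,0,0.105,0]
    - [0,0,0.11,0]
    - [0,0,0.11,0]

```text
time: 8.12
tcp_pos: [0.5288, -0.4037, 0.0894]
tcp_rot: [[0.978, 0.208, -0.0], [0.208, -0.978, -0.0], [-0.0, 0.0, -1.0]]
ft_force: [0.6, -0.2, -1.4]
width: 0.0162
grasp_force: 61.3
```

```bash
python3 - <<'E'
from h import *
snap('wrist','w4'); snap('scene','s4')
a=load('w4')['image'];b=load('s4')['image'][180:360,60:300]
cv2.imwrite('pics/m4.png',np.hstack([cv2.resize(a,(400,300)),cv2.resize(b,(400,300))])[:,:,::-1])
E
```

```text
(no output)
```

View pics/m4.png

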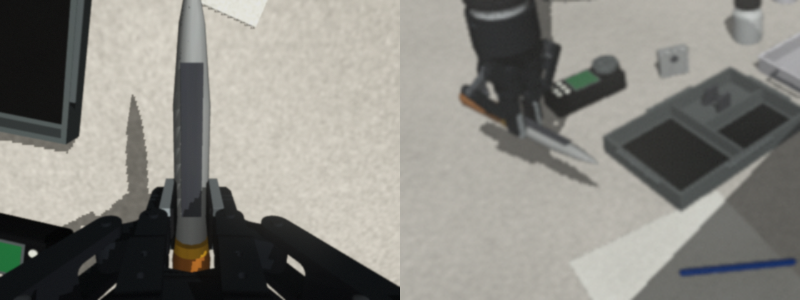

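The trier is held level, clear of the table, at 1.4 N load. I'll carry it to the tray.

Emit:
arm_command:
  rows:
    - [0.003,0.015,0,2]
    - [0.008,0.045,0,6]
    - [0.015,0.08,0,11]
    - [0.021,0.117,0,16]
    - [0.028,0.155,0,22]
    - [0.035,0.193,0,27]
    - [0.042,0.232,0,32]
    - [0.049,0.271,0,38]
    - [0.056,0.31,0,43]
    - [0.063,0.35,0,49]
    - [0.07,0.39,0,55]
    - [0.077,0.43,0,60]
    - [0.084,0.467,0,66]
    - [0.09,0.502,0,71]
    - [0.095,0.53,0,75]
    - [0.0985,0.548,0,77]
    - [0.0997,0.5563,0,78]
    - [0.0997,0.5563,0,78]
    - [0.0997,0.5563,0,78]

```text
time: 10.6
tcp_pos: [0.6288, 0.1506, 0.0892]
tcp_rot: [[0.002, 1.0, -0.0], [1.0, -0.002, -0.001], [-0.001, -0.0, -1.0]]
ft_force: [-0.4, 0.6, -1.6]
width: 0.0166
grasp_force: 61.2
```

```bash
python3 - <<'E'
from h import *
snap('wrist','w5'); snap('top','t5')
a=load('w5')['image'];b=load('t5')['image'][160:310,100:300]
cv2.imwrite('pics/m5.png',np.hstack([cv2.resize(a,(400,300)),cv2.resize(b,(400,300))])[:,:,::-1])
E
```

```text
(no output)
```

View pics/m5.png

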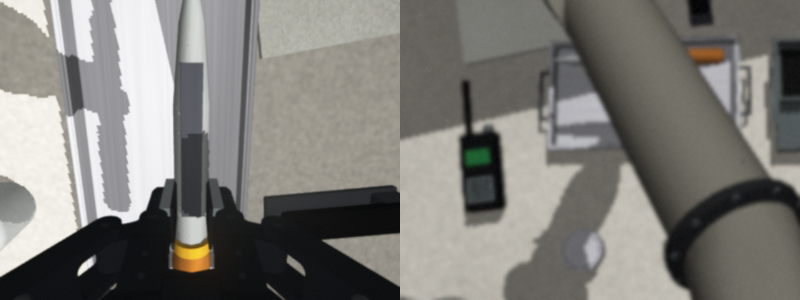

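The wrist view shows the trier over the tray's right part, with the tray's left wall at x≈65–80 and right wall at x≈243–255. The stapler is at (265–400, 190–235). I'll check the clearances numerically.

```bash
python3 - <<'E'
from h import *
np.set_printoptions(precision=4,suppress=True)
s=load('w5'); f=1.4
print('tray right edge outer/inner',px2w(s,[[256*f,50*f],[246*f,50*f]],.03))
print('left outer',px2w(s,[[62*f,80*f],[80*f,200*f]],.03))
print('stapler near corner',px2w(s,[[265*f,200*f],[265*f,235*f]],.042))
print('tip, ferrule of trier',px2w(s,[[190*f,0],[192*f,245*f]],.12))
t=load('t5');print('handle end(top)',px2w(t,[[100+722/2-200,160+52/2]],.12))
E
```

```text
tray right edge outer/inner [[0.6821 0.2362 0.03  ]
 [0.6739 0.2362 0.03  ]]
left outer [[0.5194 0.2128 0.03  ]
 [0.5207 0.0997 0.03  ]]
stapler near corner [[0.6963 0.1057 0.042 ]
 [0.6992 0.0683 0.042 ]]
tip, ferrule of trier [[0.6285 0.2533 0.12  ]
 [0.6291 0.1171 0.12  ]]
handle end(top) [[0.6324 0.0335 0.12  ]]
```

Emit:
arm_command:
  rows:
    - [0,0.002,-0.015,0]
    - [0,0.002,-0.04,0]
    - [0,0.002,-0.065,0]
    - [0,0.002,-0.085,0]
    - [0,0.002,-0.095,0]
    - [0,0.002,-0.1,0]
    - [0,0.002,-0.103,0]
    - [0,0.002,-0.105,0]
    - [0,0.002,-0.105,0]
    - [0,0.002,-0.105,0]

```text
time: 11.95
tcp_pos: [0.6289, 0.1546, -0.0153]
tcp_rot: [[0.0, 1.0, 0.001], [1.0, -0.0, 0.0], [0.0, 0.001, -1.0]]
ft_force: [0.2, -0.9, -1.6]
width: 0.0165
grasp_force: 61.2
```

Emit:
arm_command:
  rows:
    - [0,0,-0.001,0]
    - [0,0,-0.001,0]
    - [0,0,-0.002,0]
    - [0,0,-0.002,0]

```text
time: 12.45
tcp_pos: [0.6289, 0.1546, -0.0165]
tcp_rot: [[0.0, 1.0, 0.001], [1.0, -0.0, -0.0], [-0.0, 0.001, -1.0]]
ft_force: [-2.0, -0.6, 6.1]
width: 0.0159
grasp_force: 62.1
```

Emit:
arm_command:
  rows:
    - [0,0,0,0]
    - [0,0,0,0]
    - [0,0,0,0]
    - [0,0,0.01,0]
    - [0,0,0.03,0]
    - [0,0,0.06,0]
    - [0,0,0.1,0]
    - [-0.01,-0.005,0.135,-5]
    - [-0.03,-0.012,0.15,-14]
    - [-0.055,-0.02,0.15,-24]
    - [-0.08,-0.03,0.15,-34]
    - [-0.105,-0.04,0.15,-44]
    - [-0.13,-0.05,0.15,-54]
    - [-0.155,-0.06,0.15,-64]
    - [-0.175,-0.068,0.15,-74]
    - [-0.19,-0.074,0.15,-83]
    - [-0.201,-0.077,0.15,-90]
    - [-0.201,-0.077,0.15,-90]
    - [-0.201,-0.077,0.15,-90]
  fingers: 0.04

```text
time: 14.82
tcp_pos: [0.4285, 0.078, 0.1333]
tcp_rot: [[1.0, 0.002, 0.002], [0.002, -1.0, 0.0], [0.002, -0.0, -1.0]]
ft_force: [-0.5, 0.4, 0.6]
width: 0.0398
grasp_force: 0.0
```

Emit:
arm_command:
  rows:
    - [0,0,0,0]
    - [0,0,0,0]
    - [0,0,0,0]
    - [0,0,0,0]
  fingers: 0.085

```text
time: 15.32
tcp_pos: [0.4277, 0.0776, 0.1323]
tcp_rot: [[1.0, 0.0, -0.0], [0.0, -1.0, -0.0], [-0.0, 0.0, -1.0]]
ft_force: [0.4, 0.5, 0.2]
width: 0.0852
grasp_force: 0.0
```

```bash
python3 - <<'E'
from h import *
np.set_printoptions(precision=4,suppress=True)
s=snap('wrist','w6'); t=snap('top','t6');o=robot.observe();print(o['tcp_pos'])
a=s['image'];b=t['image'][160:310,100:300]
cv2.imwrite('pics/m6.png',np.hstack([cv2.resize(a,(400,300)),cv2.resize(b,(400,300))])[:,:,::-1])
print(w2px(s,[[.428,.0754,.085]])*300/420)
E
```

```text
[0.4276 0.0776 0.1323]
[[193.8255 153.4151]]
```

View pics/m6.png

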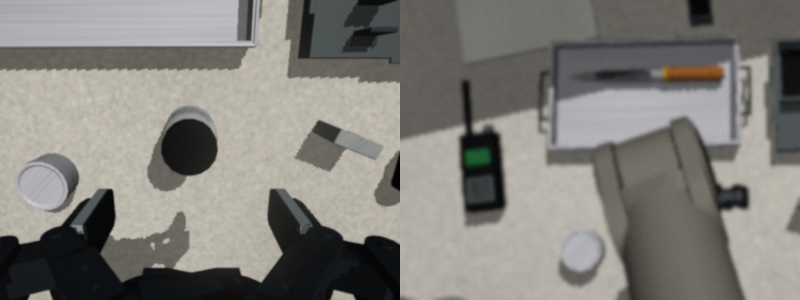

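The trier lies flat in the tray (right panel). The jar lid is at (189,147) in the wrist view, about 2 mm to +y and a few mm to +x of the TCP. I'll descend and grip.

Emit:
arm_command:
  rows:
    - [0.002,0.001,-0.02,0]
    - [0.0045,0.0015,-0.05,0]
    - [0.0045,0.0015,-0.08,0]
    - [0.0045,0.0015,-0.1,0]
    - [0.0045,0.0015,-0.112,0]
    - [0.0045,0.0015,-0.117,0]
    - [0.0045,0.0015,-0.117,0]

```text
time: 16.3
tcp_pos: [0.4324, 0.0791, 0.0156]
tcp_rot: [[1.0, -0.0, 0.0], [-0.0, -1.0, -0.0], [0.0, 0.0, -1.0]]
ft_force: [0.5, -0.4, -0.5]
width: 0.0848
grasp_force: 0.0
```

Emit:
arm_command:
  rows:
    - [0,0,0,0]
    - [0,0,0,0]
    - [0,0,0,0]
    - [0,0,0,0]
    - [0,0,0,0]
    - [0,0,0,0]
  fingers: 0.04

```text
time: 17.05
tcp_pos: [0.4328, 0.0793, 0.0167]
tcp_rot: [[1.0, -0.0, 0.001], [-0.0, -1.0, -0.0], [0.001, 0.0, -1.0]]
ft_force: [-2.2, 0.3, 9.5]
width: 0.0528
grasp_force: 61.5
```

Emit:
arm_command:
  rows:
    - [0,0,0.005,0]
    - [0,0,0.015,0]
    - [0,0,0.03,0]
    - [0,0,0.045,0]
    - [0,0,0.055,0]
    - [0,0,0.06,0]
    - [0,0,0.06,0]

```text
time: 17.92
tcp_pos: [0.4323, 0.0791, 0.0756]
tcp_rot: [[1.0, -0.0, 0.001], [-0.0, -1.0, -0.0], [0.001, 0.0, -1.0]]
ft_force: [-0.7, -0.0, -1.2]
width: 0.0529
grasp_force: 63.0
```

Emit:
arm_command:
  rows:
    - [0.01,0.006,0,0]
    - [0.03,0.016,0,0]
    - [0.055,0.03,0,0]
    - [0.08,0.043,0,0]
    - [0.105,0.056,0,0]
    - [0.122,0.065,0,0]
    - [0.131,0.07,0,0]
    - [0.133,0.071,0,0]
    - [0.133,0.071,-0.015,0]
    - [0.133,0.071,-0.032,0]
    - [0.133,0.071,-0.045,0]
    - [0.133,0.071,-0.051,0]
    - [0.133,0.071,-0.053,0]
    - [0.133,0.071,-0.0545,0]
    - [0.133,0.071,-0.0545,0]

```text
time: 19.8
tcp_pos: [0.5655, 0.1502, 0.0212]
tcp_rot: [[1.0, -0.0, 0.001], [-0.0, -1.0, 0.0], [0.001, -0.0, -1.0]]
ft_force: [0.1, 0.7, -0.9]
width: 0.0529
grasp_force: 63.0
```

Emit:
arm_command:
  rows:
    - [0,0,-0.001,0]
    - [0,0,-0.001,0]
    - [0,0,-0.0015,0]

```text
time: 20.18
tcp_pos: [0.5656, 0.1502, 0.0207]
tcp_rot: [[1.0, -0.0, 0.001], [-0.0, -1.0, -0.0], [0.001, 0.0, -1.0]]
ft_force: [-3.7, -0.6, 11.2]
width: 0.0526
grasp_force: 64.2
```

Emit:
arm_command:
  rows:
    - [0,0,0,0]
    - [0,0,0,0]
    - [0,0,0,0]
    - [0,0,0.015,0]
    - [0,0,0.045,0]
    - [0,0,0.085,0]
    - [0,-0.01,0.12,0]
    - [-0.015,-0.035,0.13,8]
    - [-0.035,-0.075,0.13,16]
    - [-0.055,-0.115,0.13,25]
    - [-0.075,-0.155,0.13,34]
    - [-0.095,-0.195,0.13,43]
    - [-0.115,-0.235,0.13,52]
    - [-0.135,-0.275,0.13,61]
    - [-0.155,-0.315,0.13,70]
    - [-0.17,-0.35,0.13,79]
    - [-0.18,-0.373,0.13,85]
    - [-0.1846,-0.381,0.13,88]
    - [-0.1846,-0.381,0.13,88]
    - [-0.1846,-0.381,0.13,88]
  fingers: 0.085

```text
time: 22.68
tcp_pos: [0.3811, -0.2304, 0.1498]
tcp_rot: [[0.035, 0.999, 0.001], [0.999, -0.035, -0.0], [-0.0, 0.001, -1.0]]
ft_force: [0.1, 0.2, 0.6]
width: 0.0848
grasp_force: 0.0
```

```bash
python3 - <<'E'
from h import *
np.set_printoptions(precision=4,suppress=True)
s=snap('wrist','w7'); t=snap('top','t7');o=robot.observe();print(o['tcp_pos'],o['joint_pos'])
a=s['image'];b=t['image'][160:310,120:320]
cv2.imwrite('pics/m7.png',np.hstack([cv2.resize(a,(400,300)),cv2.resize(b,(400,300))])[:,:,::-1])
print(w2px(s,[[.3777,-.2345,.036],[.3799,-.1942,.054]])*300/420)
E
```

```text
[ 0.381  -0.2303  0.1496] [ 33.4703   5.1379  -8.2728 118.3609   0.8713  56.5254  22.8037]
[[188.267  138.5731]
 [188.7202 104.5824]]
```

View pics/m7.png

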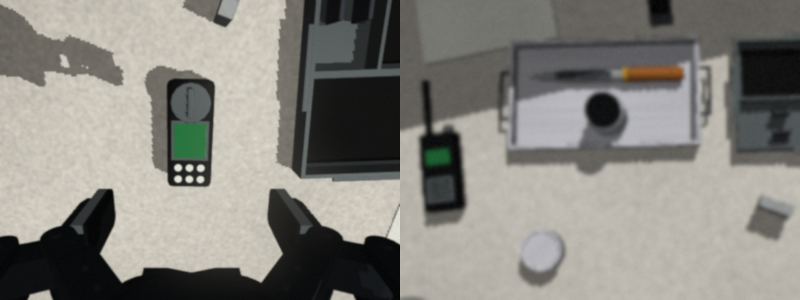

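The jar stands upright in the tray. The meter is centred laterally between the fingers, at (190,132). I'll descend and grip.

Emit:
arm_command:
  rows:
    - [0,-0.001,-0.02,0]
    - [0,-0.001,-0.055,0]
    - [0,-0.001,-0.09,0]
    - [0,-0.001,-0.125,0]
    - [0,-0.001,-0.15,0]
    - [0,-0.001,-0.165,0]
    - [0,-0.001,-0.17,0]
    - [0,-0.001,-0.17,0]

```text
time: 23.78
tcp_pos: [0.381, -0.232, -0.0203]
tcp_rot: [[0.035, 0.999, 0.001], [0.999, -0.035, -0.0], [-0.0, 0.001, -1.0]]
ft_force: [0.4, -0.9, 0.3]
width: 0.0851
grasp_force: 0.0
```

Emit:
arm_command:
  rows:
    - [0,0,0,0]
    - [0,0,0,0]
    - [0,0,0,0]
    - [0,0,0,0]
    - [0,0,0,0]
    - [0,0,0,0]
  fingers: 0.035

```text
time: 24.52
tcp_pos: [0.3807, -0.2323, -0.0197]
tcp_rot: [[0.036, 0.999, 0.001], [0.999, -0.036, -0.001], [-0.001, 0.001, -1.0]]
ft_force: [-1.4, -0.1, 6.3]
width: 0.0511
grasp_force: 62.7
```

Emit:
arm_command:
  rows:
    - [0,0,0.005,0]
    - [0,0,0.015,0]
    - [0,0,0.03,0]
    - [0,0,0.05,0]
    - [0,0,0.07,0]
    - [0,0,0.08,0]
    - [0,0,0.085,0]
    - [0,0,0.085,0]

```text
time: 25.52
tcp_pos: [0.3804, -0.2319, 0.0644]
tcp_rot: [[0.035, 0.999, 0.0], [0.999, -0.035, -0.0], [-0.0, 0.0, -1.0]]
ft_force: [0.7, -0.4, -3.3]
width: 0.0507
grasp_force: 63.1
```

Emit:
arm_command:
  rows:
    - [0.005,0,0.01,-5]
    - [0.02,0,0.02,-13]
    - [0.04,0,0.02,-21]
    - [0.06,0,0.02,-29]
    - [0.08,0,0.02,-37]
    - [0.1,0,0.02,-45]
    - [0.12,0,0.02,-53]
    - [0.14,0.001,0.02,-61]
    - [0.16,0.001,0.02,-69]
    - [0.18,0.001,0.02,-77]
    - [0.197,0.002,0.02,-83]
    - [0.207,0.002,0.02,-87]
    - [0.2106,0.002,0.02,-88]
    - [0.2106,0.002,0.02,-88]
    - [0.2106,0.002,0.02,-88]

```text
time: 27.4
tcp_pos: [0.5903, -0.2301, 0.084]
tcp_rot: [[1.0, -0.0, -0.001], [-0.0, -1.0, 0.0], [-0.001, -0.0, -1.0]]
ft_force: [0.5, -0.4, -3.4]
width: 0.0511
grasp_force: 62.8
```

```bash
python3 - <<'E'
from h import *
np.set_printoptions(precision=4,suppress=True)
s=snap('wrist','w8');o=robot.observe();print(o['tcp_pos'],o['tcp_rot'])
cv2.imwrite('pics/w8b.png',cv2.resize(s['image'],(784,588),interpolation=cv2.INTER_CUBIC)[:,:,::-1])
E
```

```text
[ 0.5904 -0.2301  0.0841] [[ 1.     -0.0002 -0.0007]
 [-0.0002 -1.      0.    ]
 [-0.0007 -0.     -1.    ]]
```

View pics/w8b.png

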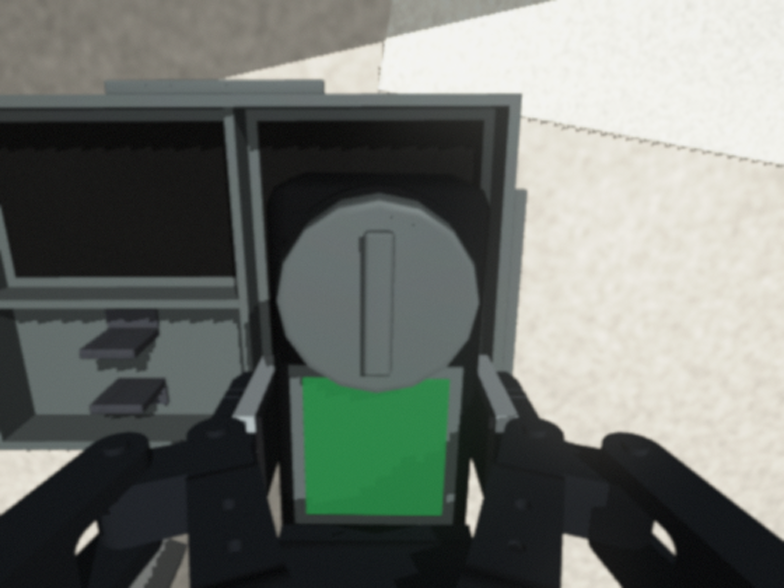

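The wrist view shows the caddy's far-right outer corner at (521,95), the divider top at about (243,103), the right wall's outer edge at x≈521→516, and the cheeks at about (120,340) and (130,395).

```bash
python3 - <<'E'
from h import *
np.set_printoptions(precision=4,suppress=True)
s=load('w8');f=lambda p:np.array(p)/1.4
print(px2w(s,f([(521,95),(502,370),(492,115),(250,120),(0,100),(0,447)]),.03))
print('cheeks',px2w(s,f([(120,340),(130,395)]),.034))
t=load('t7');cv2.imwrite('pics/c8.png',cv2.resize(t['image'][170:255,275:385,::-1],(770,595),interpolation=cv2.INTER_CUBIC))
E
```

```text
[[ 0.6769 -0.2898  0.03  ]
 [ 0.5535 -0.2906  0.03  ]
 [ 0.6691 -0.2784  0.03  ]
 [ 0.6672 -0.1784  0.03  ]
 [ 0.6753 -0.0762  0.03  ]
 [ 0.5112 -0.0419  0.03  ]]
cheeks [[ 0.5708 -0.1127  0.034 ]
 [ 0.5425 -0.1135  0.034 ]]
```

Emit:
arm_command:
  rows:
    - [0.001,0.001,-0.012,0]
    - [0.002,0.0015,-0.035,0]
    - [0.002,0.0015,-0.06,0]
    - [0.002,0.0015,-0.08,0]
    - [0.002,0.0015,-0.09,0]
    - [0.002,0.0015,-0.095,0]
    - [0.002,0.0015,-0.0975,0]
    - [0.002,0.0015,-0.099,0]
    - [0.002,0.0015,-0.099,0]

```text
time: 28.58
tcp_pos: [0.5935, -0.2285, -0.0142]
tcp_rot: [[1.0, -0.0, 0.001], [-0.0, -1.0, -0.0], [0.001, 0.0, -1.0]]
ft_force: [-0.8, -0.7, -2.1]
width: 0.0511
grasp_force: 62.9
```

Emit:
arm_command:
  rows:
    - [0,0,-0.001,0]
    - [0,0,-0.001,0]

```text
time: 28.82
tcp_pos: [0.5932, -0.2284, -0.0155]
tcp_rot: [[1.0, -0.0, 0.0], [-0.0, -1.0, -0.0], [0.0, 0.0, -1.0]]
ft_force: [0.3, 0.8, -2.5]
width: 0.0509
grasp_force: 62.9
```

Emit:
arm_command:
  rows:
    - [0,0,-0.0007,0]
    - [0,0,-0.0014,0]
    - [0,0,-0.0014,0]

```text
time: 29.2
tcp_pos: [0.5932, -0.2285, -0.0156]
tcp_rot: [[1.0, -0.0, 0.0], [-0.0, -1.0, 0.0], [0.0, -0.0, -1.0]]
ft_force: [-2.8, 2.2, 7.2]
width: 0.0506
grasp_force: 64.2
```

Emit:
arm_command:
  rows:
    - [0,0,0,0]
    - [0,0,0,0]
    - [0,0,0.002,0]
    - [0,0,0.015,0]
    - [0,0,0.045,0]
    - [0,0,0.085,0]
    - [-0.005,0.01,0.125,0]
    - [-0.02,0.04,0.155,0]
    - [-0.04,0.085,0.16,0]
    - [-0.063,0.135,0.16,0]
    - [-0.087,0.185,0.16,0]
    - [-0.11,0.235,0.16,0]
    - [-0.134,0.285,0.16,0]
    - [-0.157,0.335,0.16,0]
    - [-0.18,0.383,0.16,0]
    - [-0.2,0.427,0.16,0]
    - [-0.214,0.457,0.16,0]
    - [-0.222,0.4725,0.16,0]
    - [-0.222,0.4725,0.16,0]
    - [-0.222,0.4725,0.16,0]
  fingers: 0.064

```text
time: 31.7
tcp_pos: [0.3717, 0.2431, 0.1433]
tcp_rot: [[1.0, -0.001, 0.001], [-0.001, -1.0, -0.0], [0.001, 0.0, -1.0]]
ft_force: [0.5, 0.3, -0.3]
width: 0.0637
grasp_force: 0.0
```

Emit:
arm_command:
  rows:
    - [0,0,0,0]
    - [0,0,0,0]
    - [0,0,0,0]
  fingers: 0.085

```text
time: 32.08
tcp_pos: [0.3713, 0.2437, 0.1429]
tcp_rot: [[1.0, -0.001, 0.0], [-0.001, -1.0, -0.0], [0.0, 0.0, -1.0]]
ft_force: [0.3, -0.2, -0.5]
width: 0.0852
grasp_force: 0.0
```

```bash
python3 - <<'E'
from h import *
np.set_printoptions(precision=4,suppress=True)
s=snap('wrist','w9'); t=snap('top','t9');o=robot.observe();print(o['tcp_pos'],o['joint_pos'])
a=s['image'];b=t['image'][165:300,245:425]
cv2.imwrite('pics/m9.png',np.hstack([cv2.resize(a,(400,300)),cv2.resize(b,(400,300))])[:,:,::-1])
print(w2px(s,[[.3683,.2413,.034]])*300/420)
E
```

```text
[0.3712 0.2439 0.1429] [ -25.7689    5.6997  -13.8628  118.7715    1.6576   55.7162 -130.5223]
[[193.4644 138.6578]]
```

View pics/m9.png

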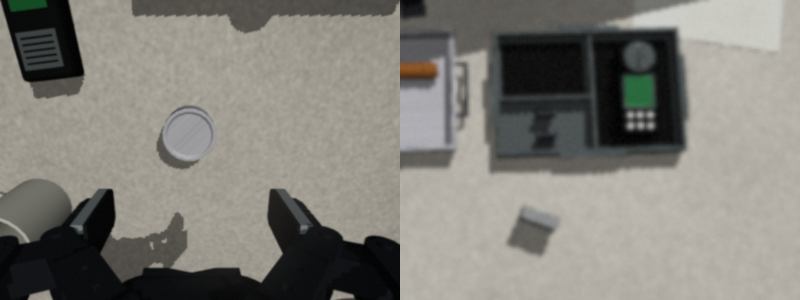

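The meter lies lengthwise in its compartment with the display up (right panel). The tin is centred between the fingers, at (188,134). I'll descend and grip.

Emit:
arm_command:
  rows:
    - [0,0.0015,-0.02,0]
    - [0,0.0015,-0.055,0]
    - [0,0.0015,-0.09,0]
    - [0,0.0015,-0.12,0]
    - [0,0.0015,-0.145,0]
    - [0,0.0015,-0.157,0]
    - [0,0.0015,-0.162,0]
    - [0,0.0015,-0.162,0]

```text
time: 33.17
tcp_pos: [0.3715, 0.2458, -0.0187]
tcp_rot: [[1.0, -0.0, 0.001], [-0.0, -1.0, 0.0], [0.001, -0.0, -1.0]]
ft_force: [-0.0, 0.0, 0.8]
width: 0.0845
grasp_force: 0.0
```

Emit:
arm_command:
  rows:
    - [0,0,0,0]
    - [0,0,0,0]
    - [0,0,0,0]
    - [0,0,0,0]
    - [0,0,0,0]
    - [0,0,0,0]
  fingers: 0.045

```text
time: 33.92
tcp_pos: [0.3718, 0.246, -0.0179]
tcp_rot: [[1.0, -0.0, 0.001], [-0.0, -1.0, 0.001], [0.001, -0.001, -1.0]]
ft_force: [-1.7, -1.1, 7.3]
width: 0.057
grasp_force: 62.5
```

Emit:
arm_command:
  rows:
    - [0,0,0.005,0]
    - [0,0,0.015,0]
    - [0,0,0.035,0]
    - [0,0,0.06,0]
    - [0,0,0.085,0]
    - [0,0,0.105,0]
    - [0,0,0.11,0]
    - [0,0,0.11,0]

```text
time: 34.92
tcp_pos: [0.3711, 0.2455, 0.091]
tcp_rot: [[1.0, -0.0, 0.0], [-0.0, -1.0, -0.0], [0.0, 0.0, -1.0]]
ft_force: [0.4, -0.5, -1.1]
width: 0.057
grasp_force: 63.9
```

Emit:
arm_command:
  rows:
    - [0.008,-0.01,0,0]
    - [0.022,-0.03,0,0]
    - [0.044,-0.06,0,0]
    - [0.066,-0.09,0,0]
    - [0.088,-0.12,0,0]
    - [0.11,-0.15,0,0]
    - [0.132,-0.18,0,0]
    - [0.154,-0.21,0,0]
    - [0.176,-0.24,0,0]
    - [0.198,-0.27,0,0]
    - [0.22,-0.3,0,0]
    - [0.24,-0.328,0,0]
    - [0.252,-0.344,0,0]
    - [0.257,-0.351,0,0]
    - [0.257,-0.351,-0.01,0]
    - [0.257,-0.351,-0.035,0]
    - [0.257,-0.351,-0.06,0]
    - [0.257,-0.351,-0.08,0]
    - [0.257,-0.351,-0.092,0]
    - [0.257,-0.351,-0.098,0]

```text
time: 37.42
tcp_pos: [0.6279, -0.105, -0.0077]
tcp_rot: [[1.0, 0.0, -0.001], [0.0, -1.0, 0.0], [-0.001, -0.0, -1.0]]
ft_force: [1.4, 0.2, -0.6]
width: 0.0574
grasp_force: 63.9
```

Emit:
arm_command:
  rows:
    - [0,0,-0.003,0]
    - [0,0,-0.005,0]
    - [0,0,-0.006,0]
    - [0,0,-0.0065,0]

```text
time: 37.92
tcp_pos: [0.6283, -0.1055, -0.0133]
tcp_rot: [[1.0, -0.0, 0.001], [-0.0, -1.0, -0.0], [0.001, 0.0, -1.0]]
ft_force: [1.2, -0.2, -1.1]
width: 0.057
grasp_force: 63.9
```

Emit:
arm_command:
  rows:
    - [0,0,-0.0007,0]
    - [0,0,-0.0014,0]
    - [0,0,-0.0014,0]

```text
time: 38.3
tcp_pos: [0.6283, -0.1055, -0.0138]
tcp_rot: [[1.0, -0.0, 0.0], [-0.0, -1.0, -0.0], [0.0, 0.0, -1.0]]
ft_force: [-2.2, 0.8, 6.5]
width: 0.0569
grasp_force: 64.5
```

Emit:
arm_command:
  rows:
    - [0,0,0,0]
    - [0,0,0,0]
    - [0,0,0.002,0]
    - [0,0,0.015,0]
    - [0,0,0.045,0]
    - [0,0,0.085,0]
    - [-0.01,0,0.125,0]
    - [-0.03,0.001,0.155,0]
    - [-0.06,0.002,0.164,0]
    - [-0.09,0.003,0.164,0]
    - [-0.12,0.004,0.164,0]
    - [-0.15,0.005,0.164,0]
    - [-0.172,0.0055,0.164,0]
    - [-0.183,0.0055,0.164,0]
    - [-0.183,0.0055,0.164,0]
    - [-0.183,0.0055,0.164,0]
    - [-0.183,0.0055,0.164,0]
  fingers: 0.072

```text
time: 40.42
tcp_pos: [0.446, -0.0999, 0.1491]
tcp_rot: [[1.0, 0.0, 0.0], [0.0, -1.0, -0.0], [0.0, 0.0, -1.0]]
ft_force: [-0.7, 0.5, -0.0]
width: 0.0719
grasp_force: 0.0
```

```bash
python3 - <<'E'
from h import *
np.set_printoptions(precision=4,suppress=True)
s=snap('wrist','w10');t=snap('top','t10');o=robot.observe();print(o['tcp_pos'],o['width'])
a=cv2.resize(s['image'][:300,120:500],(800,632),interpolation=cv2.INTER_CUBIC)[:600]
cv2.imwrite('pics/w10b.png',a[:,:,::-1]); print(800/380,632/300)
print(w2px(s,[[.4223,-.0915,.05],[.5463,-.107,.034]]))
E
```

```text
[ 0.4456 -0.0999  0.1489] 0.07207700945007674
2.1052631578947367 2.1066666666666665
[[257.0145 223.2059]
 [277.5896  53.6232]]
```

View pics/w10b.png

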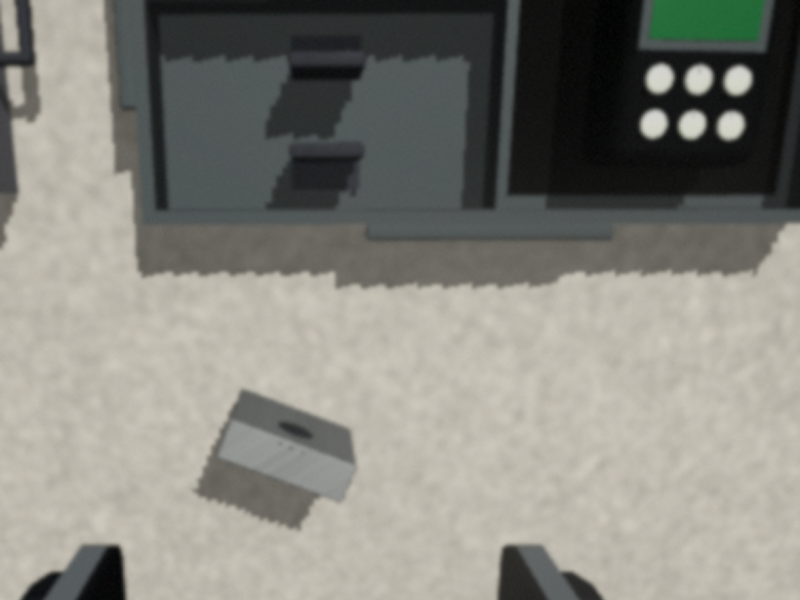

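The enlarged wrist view shows the block's top face with corners (231,420), (355,465), (343,502) and (219,457). The near cheek's top strip is at y 142–158 and the far cheek's at 50–64, both over x 288–363. The caddy's near-left outer corner is at (142,222).

```bash
python3 - <<'E'
from h import *
np.set_printoptions(precision=4,suppress=True)
s=load('w10');f=lambda p:np.array(p)/2.106+[120,0]
P=px2w(s,f([(231,420),(355,465),(343,502),(219,457)]),.05);print(P,P.mean(0)); d=P-np.roll(P,-1,0);print(np.linalg.norm(d,axis=1),np.degrees(np.arctan2(d[:,1],d[:,0])))
print('cheek rows far->near',px2w(s,f([(326,36),(326,50),(326,64),(326,78),(326,142),(326,158)]),.034)[:,:2])
print('cheek sides',px2w(s,f([(288,150),(363,150),(288,57),(364,57)]),.034)[:,:2])
print('near-left outer, near rim right',px2w(s,f([(142,222),(780,209),(300,210),(620,210)]),.03)[:,:2])
print('tin comp',px2w(s,f([(505,100),(520,0)]),.03)[:,:2])
E
```

```text
[[ 0.4415 -0.0709  0.05  ]
 [ 0.4243 -0.1159  0.05  ]
 [ 0.4097 -0.1117  0.05  ]
 [ 0.4274 -0.0661  0.05  ]] [ 0.4257 -0.0911  0.05  ]
[0.0482 0.0152 0.0489 0.0149] [  69.0725  -16.2305 -111.2362  161.1203]
cheek rows far->near [[ 0.5703 -0.1049]
 [ 0.566  -0.1049]
 [ 0.5617 -0.1049]
 [ 0.5573 -0.1049]
 [ 0.5369 -0.105 ]
 [ 0.5317 -0.1051]]
cheek sides [[ 0.5343 -0.0919]
 [ 0.5343 -0.1179]
 [ 0.5639 -0.0921]
 [ 0.5638 -0.1177]]
near-left outer, near rim right [[ 0.5101 -0.0388]
 [ 0.5146 -0.2686]
 [ 0.5142 -0.0959]
 [ 0.5142 -0.2109]]
tin comp [[ 0.5509 -0.167 ]
 [ 0.582  -0.1699]]
```

Emit:
arm_command:
  rows:
    - [-0.01,0.004,0,-7]
    - [-0.0206,0.0084,0,-15]
    - [-0.0206,0.0084,-0.015,-21.5]
    - [-0.0206,0.0084,-0.045,-21.5]
    - [-0.0206,0.0084,-0.08,-21.5]
    - [-0.0206,0.0084,-0.115,-21.5]
    - [-0.0206,0.0084,-0.14,-21.5]
    - [-0.0206,0.0084,-0.152,-21.5]
    - [-0.0206,0.0084,-0.154,-21.5]
    - [-0.0206,0.0084,-0.154,-21.5]
  fingers: 0.08

```text
time: 41.78
tcp_pos: [0.4254, -0.0916, -0.0043]
tcp_rot: [[0.93, -0.367, 0.001], [-0.367, -0.93, -0.0], [0.001, -0.0, -1.0]]
ft_force: [0.0, -1.0, -0.7]
width: 0.0802
grasp_force: 0.0
```

Emit:
arm_command:
  rows:
    - [0,0,0,0]
    - [0,0,0,0]
    - [0,0,0,0]
    - [0,0,0,0]
    - [0,0,0,0]
    - [0,0,0,0]
  fingers: 0.035

```text
time: 42.52
tcp_pos: [0.4256, -0.0915, -0.0039]
tcp_rot: [[0.93, -0.367, 0.002], [-0.367, -0.93, -0.0], [0.002, -0.001, -1.0]]
ft_force: [-0.8, -0.3, 6.0]
width: 0.0489
grasp_force: 62.2
```

Emit:
arm_command:
  rows:
    - [0,0,0.004,0]
    - [0,0,0.012,0]
    - [0,0,0.026,0]
    - [0,0,0.042,0]
    - [0,0,0.055,0]
    - [0,0,0.06,0]
    - [0,0,0.06,0]
    - [0,0,0.06,0]

```text
time: 43.52
tcp_pos: [0.424, -0.0915, 0.0546]
tcp_rot: [[0.93, -0.367, -0.001], [-0.367, -0.93, 0.0], [-0.001, 0.0, -1.0]]
ft_force: [0.4, -0.4, -2.6]
width: 0.0489
grasp_force: 62.4
```

Emit:
arm_command:
  rows:
    - [0.008,-0.001,0,2]
    - [0.022,-0.003,0,4.5]
    - [0.042,-0.005,0,8]
    - [0.062,-0.007,0,11]
    - [0.082,-0.009,0,14.5]
    - [0.1,-0.011,0,18]
    - [0.114,-0.013,0,20.5]
    - [0.1215,-0.014,0,21.5]
    - [0.1238,-0.014,0,21.5]
    - [0.1238,-0.014,0,21.5]
    - [0.1238,-0.014,0,21.5]

```text
time: 44.9
tcp_pos: [0.5477, -0.1055, 0.055]
tcp_rot: [[1.0, -0.0, -0.001], [-0.0, -1.0, -0.0], [-0.001, 0.0, -1.0]]
ft_force: [-0.1, 0.9, -2.4]
width: 0.049
grasp_force: 62.4
```

```bash
python3 - <<'E'
from h import *
np.set_printoptions(precision=4,suppress=True)
P=[]
for i in range(3):
    s=snap('wrist','w11');o=robot.observe();P.append(o['tcp_pos'])
print(np.array(P))
g=cv2.cvtColor(s['image'],cv2.COLOR_RGB2GRAY)
# column profile through block centre: top face ends (wrist) and cheeks
for c in (255,268,280): print(c,g[60:300:4,c].tolist())
print(w2px(s,[[.5493,-.105,z] for z in(.058,.108)]))
print(w2px(s,[[x,-.105,.108] for x in(.5413,.5573)]))
E
```

```text
[[ 0.5478 -0.1055  0.055 ]
 [ 0.548  -0.1055  0.0551]
 [ 0.548  -0.1055  0.0551]]
255 [243, 242, 242, 243, 241, 239, 240, 242, 243, 241, 239, 242, 243, 242, 242, 241, 249, 249, 241, 189, 28, 71, 73, 49, 87, 128, 100, 70, 50, 52, 77, 88, 57, 55, 57, 84, 81, 65, 70, 70, 69, 111, 125, 63, 134, 138, 139, 139, 139, 139, 70, 60, 63, 137, 140, 142, 186, 212, 213, 212]
268 [243, 240, 239, 241, 242, 243, 240, 240, 243, 243, 243, 242, 242, 242, 241, 242, 244, 247, 246, 232, 40, 73, 76, 54, 93, 128, 99, 71, 51, 51, 63, 89, 58, 57, 57, 89, 86, 69, 71, 71, 71, 88, 124, 62, 130, 132, 132, 132, 134, 106, 63, 65, 64, 95, 136, 137, 178, 203, 205, 208]
280 [241, 243, 243, 240, 241, 243, 243, 243, 242, 243, 242, 241, 243, 243, 243, 242, 245, 244, 243, 203, 41, 76, 77, 59, 96, 128, 101, 71, 54, 55, 82, 88, 60, 58, 58, 92, 87, 104, 124, 125, 126, 126, 123, 64, 127, 131, 133, 133, 136, 137, 70, 63, 67, 136, 140, 141, 184, 208, 200, 201]
[[266.8791 245.1822]
 [266.6286 300.2727]]
[[266.6687 319.6565]
 [266.5872 280.1984]]
```

The block's far top edge is at row 283, against a predicted 280, so the block is about 1.2 mm short in x. I'll correct for that and lower it in stages, watching the force.

Emit:
arm_command:
  rows:
    - [0.0012,0,-0.005,0]
    - [0.0012,0,-0.012,0]
    - [0.0012,0,-0.018,0]
    - [0.0012,0,-0.022,0]
    - [0.0012,0,-0.025,0]
    - [0.0012,0,-0.028,0]
    - [0.0012,0,-0.03,0]
    - [0.0012,0,-0.03,0]

```text
time: 46.05
tcp_pos: [0.5495, -0.1055, 0.025]
tcp_rot: [[1.0, -0.0, -0.0], [-0.0, -1.0, -0.0], [-0.0, 0.0, -1.0]]
ft_force: [0.4, -0.1, -1.9]
width: 0.049
grasp_force: 62.4
```

Below the cheek tops with no contact; continuing.

Emit:
arm_command:
  rows:
    - [0,0,-0.004,0]
    - [0,0,-0.008,0]
    - [0,0,-0.012,0]
    - [0,0,-0.016,0]
    - [0,0,-0.019,0]
    - [0,0,-0.021,0]
    - [0,0,-0.023,0]
    - [0,0,-0.0235,0]
    - [0,0,-0.0235,0]

```text
time: 47.18
tcp_pos: [0.5496, -0.1055, 0.0016]
tcp_rot: [[1.0, -0.0, 0.0], [-0.0, -1.0, -0.0], [0.0, 0.0, -1.0]]
ft_force: [0.1, -1.0, -2.6]
width: 0.0488
grasp_force: 62.4
```

Emit:
arm_command:
  rows:
    - [0,0,-0.0007,0]
    - [0,0,-0.0014,0]
    - [0,0,-0.0014,0]

```text
time: 47.55
tcp_pos: [0.5496, -0.1056, 0.0002]
tcp_rot: [[1.0, -0.0, 0.0], [-0.0, -1.0, -0.0], [0.0, 0.0, -1.0]]
ft_force: [0.0, -0.6, -1.4]
width: 0.049
grasp_force: 62.6
```

Emit:
arm_command:
  rows:
    - [0,0,-0.0006,0]
    - [0,0,-0.0012,0]
    - [0,0,-0.0012,0]

```text
time: 47.92
tcp_pos: [0.5497, -0.1056, 0.0002]
tcp_rot: [[1.0, -0.0, 0.0], [-0.0, -1.0, -0.0], [0.0, 0.0, -1.0]]
ft_force: [-3.1, -0.3, 8.0]
width: 0.049
grasp_force: 63.7
```

Emit:
arm_command:
  rows:
    - [0,0,0,0]
    - [0,0,0,0]
    - [0,0,0.001,0]
    - [0,0,0.01,0]
    - [0,0,0.03,0]
    - [0,0,0.06,0]
    - [0,0,0.1,0]
    - [-0.02,0,0.13,0]
    - [-0.05,0,0.15,0]
    - [-0.085,0,0.15,0]
    - [-0.104,0.0055,0.15,0]
    - [-0.104,0.0055,0.15,0]
    - [-0.104,0.0055,0.15,0]
  fingers: 0.068

```text
time: 49.55
tcp_pos: [0.4467, -0.1002, 0.1495]
tcp_rot: [[1.0, 0.0, 0.002], [0.0, -1.0, -0.0], [0.002, 0.0, -1.0]]
ft_force: [0.3, 0.1, 0.6]
width: 0.0678
grasp_force: 0.0
```

```bash
python3 - <<'E'
from h import *
np.set_printoptions(precision=4,suppress=True)
s=snap('wrist','w12');t=snap('top','t12');c=snap('scene','s12');o=robot.observe();print(o['tcp_pos'],o['width'],o['ft_force'])
# block: bright top face in slot, wrist
X=[.5416,.5576];Y=[-.0803,-.1303]
p=w2px(s,[[x,y,.054] for x in X for y in Y]);print('expected top face px',p)
g=cv2.cvtColor(s['image'],cv2.COLOR_RGB2GRAY)
u=int(p[:,0].mean());v=int(p[:,1].mean());print('col',g[max(0,v-25):v+30:2,u].tolist(),max(0,v-25));print('row',u-50,g[v,u-50:u+51:4].tolist())
# same patch in w8-free top images, before/after: movement of all others
a=load('top0')['image'].astype(int);b=t['image'].astype(int);d=abs(a-b).sum(2)
for n,(u0,v0,u1,v1) in dict(radio=(125,195,160,275),stapler=(238,120,262,178)).items(): print(n,d[v0:v1,u0:u1].max(),d[v0:v1,u0:u1].mean())
q=w2px(t,[[.5496,-.1053,.054]])[0].round().astype(int);print('top at block',q);h=cv2.cvtColor(t['image'],cv2.COLOR_RGB2GRAY);print(h[q[1]-8:q[1]+9:1,q[0]-12:q[0]+13:2])
E
```

```text
[ 0.4464 -0.1001  0.149 ] 0.0676976478082927 [0.7174 0.1381 0.2361]
expected top face px [[238.258   59.5447]
 [312.3206  59.4956]
 [237.7037  33.778 ]
 [313.1163  33.7308]]
col [33, 32, 37, 58, 57, 52, 55, 128, 150, 149, 151, 152, 151, 150, 144, 141, 141, 143, 136, 77, 31, 30, 44, 48, 38, 33, 33, 30] 21
row 225 [87, 87, 88, 87, 148, 149, 154, 154, 151, 152, 153, 144, 149, 144, 146, 147, 152, 149, 152, 153, 154, 148, 103, 87, 89, 88]
radio 31 7.645357142857143
stapler 28 7.245689655172414
top at block [311 219]
[[ 36  36  36  36  35  34  32  52  87 101 102 101  91]
 [ 39  39  41  38  37  34  31  50  86 106 103 104  93]
 [ 40  40  38  37  36  33  32  58  86 105 107 107  95]
 [ 45  44  47  38  38  31  27  62  91 107 109 108  96]
 [ 55  53  63  53  54  43  25  63  91 110 109 109  97]
 [ 71  68  98  93  94  59  29  66  91 109 110 112  98]
 [ 80  79 121 129 132  75  28  64  92 112 112 111  98]
 [ 82  80 123 143 141  76  23  58  90 113 111 112  98]
 [ 82  75 111 142 140  73  28  62  93 111 112 112  98]
 [ 80  66 101 138 132  63  26  61  95 109 110 111  96]
 [ 79  59  86 118 111  47  28  53  94 110 111 110  97]
 [ 81  50  59  76  68  24  31  51  94 110 109 110 101]
 [ 78  47  39  44  37  13  34  61  95 110 109 110 101]
 [ 70  44  40  37  31   8  35  72  96 113 111 111  99]
 [ 66  42  40  36  25   9  36  67  98 112 112 112  99]
 [ 58  41  40  37  23   9  34  58  94 110 110 110  97]
 [ 50  43  43  38  15   8  29  48  98 111 111 110 101]]
```

```bash
python3 - <<'E'
from h import *
for n,z in(('t12',0),('s12',0)):
    t=load(n);h=cv2.cvtColor(t['image'],cv2.COLOR_RGB2GRAY)
    for nm,P in dict(tin=[.627,-.107,.038],tin_edge=[.6,-.107,.038],tin_far=[.652,-.107,.038],meter=[.58,-.229,.04],jar=[.563,.148,.089],trier_handle=[.628,.08,.02]).items():
        q=w2px(t,[P])[0].round().astype(int); print(n,nm,q,t['image'][q[1]-1:q[1]+2,q[0]-1:q[0]+2].mean((0,1)).round())
E
```

```text
t12 tin [310 194] [178. 178. 183.]
t12 tin_edge [310 203] [125. 125. 129.]
t12 tin_far [309 185] [144. 144. 149.]
t12 meter [352 208] [ 41. 103.  59.]
t12 jar [221 214] [14. 15. 15.]
t12 trier_handle [247 196] [131.  79.  34.]
s12 tin [271 246] [160. 160. 162.]
s12 tin_edge [263 241] [117. 119. 118.]
s12 tin_far [278 250] [157. 157. 158.]
s12 meter [220 259] [ 66. 103.  75.]
s12 jar [317 184] [54. 54. 52.]
s12 trier_handle [318 222] [141. 104.  75.]
```

```bash
python3 -c "
from plant import robot
print(robot.sign_off())"
```

```text
the job is handed in; nothing more can be done
None
```

Both kits are made up and handed in at about 50 s: all five things were set down and released in the order asked, and the camera checks show each in place with the block down on its slot floor and the radio and stapler unmoved.

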